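# Latch open the sprung jaw and slide a specimen cube in

### The arm

A 7-joint arm with a two-finger parallel gripper is mounted at the origin on a cart in front of the work surface, level with it; the furniture and walls round the work are solid. World frame = base frame: x ahead of the robot, y to its left, z up, the work surface at z = 0. Lengths are in m, angles in degrees, forces in N, time in s.
With the tool pointing down it reaches from about 0.35 to 0.775 m from the base axis. Payload 3.1 kg.
Tool frame: the origin (TCP) lies on the centre line of the jaws, within the pads' length; the fingertips stand 17 mm ahead of it and the grasp point (between the pads) lies 2 mm behind it (robot.tip_reach is the distance from the TCP to the fingertips, in m); z points along the fingers, y is the direction in which the jaws open and shut (so a half turn about z gives the same grasp; the last joint's range is limited). The gripper opens to 85 mm and grips with 20 to 120 N. Pads are 22 mm wide; open, the fingers measure 114 mm over their backs; the gripper's body (76 mm by 85 mm) begins 54 mm behind the grasp point. The pads swing forward as they close: fully open they stand 13 mm farther back than shut.
Start: joints at [70.949, 17.813, 0.802, 86.603, -0.252, 75.585, -1.558], TCP at [0.158, -0.527, 0.248] pointing down, gripper open.
Joint ranges: [-154.91, 154.91], [-16.99, 109.72], [-72.82, 74.43], [7.12, 147.25], [-82.49, 262.49], [11.32, 116.49], [-174.64, 174.64]. Speed limits (degrees/s): [159.86, 159.86, 180, 180, 180, 180, 180].

### API

Orientations are given as [roll, pitch, yaw] about the fixed x, y, z axes, in that order (R = Rz(yaw) Ry(pitch) Rx(roll)).
In Python, from station import robot, fingers, vision, workorder, recognise gives the robot as it stands. Calls block until the motion is done:
- robot.move_to(position, orientation): joint-space move of the TCP to a pose.
- robot.line_to(position, orientation=None, velocity=0.15, f_stop=None): straight line of the TCP; orientation=None keeps the orientation; velocity is the mean speed in m/s. With f_stop (N) it stops when the force on the tool has changed by that much, and returns True; else False.
- robot.move_j(angles): joint-space move.
- fingers.gripper_to(opening, force=None): opening from 0.0 (shut) to 1.0 (fully open); force is the grip in N (None keeps the last); returns when the fingers have stopped.
- robot.pause(seconds).
- robot.inverse_kinematics(position, orientation): joint angles nearest the present ones, or None.
- vision.grab_frame(name): name is "side" or "top" or "wrist"; returns the picture (400x640x3 uint8, red, green, blue); there is no depth.
- vision.calibration(name): a dict with "mtx" (3x3 intrinsics, pixels), "extrinsics" (4x4, takes a point from world to camera coordinates); the wrist camera has in their place "T_tool_cam" (4x4, takes a point from camera to tool coordinates, whose origin is the TCP and whose axes are the flange's). Camera axes: x right, y up, looking along -z (the intrinsics and any distortion apply to the point x, -y, -z); pixel columns grow to the right and rows downward; lengths in m; the calibration is good to about 2 mm. A picture is of the moment at which its call begins: read the wrist's pose just before it. calibration takes no time and is no camera call.
A pose or a line that the arm cannot do raises robot.PlanningError and nothing moves.
- workorder.close_job(): hands the job in, once; it reports no verdict.
Trained networks look in the newest picture that a camera, given by its name, has taken for a name from the list of things; names that differ only in an ending like _2 or _b are one class to them, and where a whole thing is asked for, a point or a joint stands for the part that bears it (a point fixed in the world has none). Each returns a list of dicts, best first, with "p" (0 to 1); they miss things now and then, are a little off and sometimes report something else, mostly with a low value. They report only what shows in the picture. A call takes as long as a camera call. They do not tell look-alikes from the thing itself.
- recognise(label, camera): "rect" ([centre column, centre row, width, height] in pixels, round what is visible of it).
Readings, each from a call of its own:
- robot.current_time_s(): time.
- robot.current_joint_positions(): joint angles.
- robot.current_dq(): joint speeds.
- robot.current_joint_torque(): joint torques, N m.
- robot.current_tool_pos(): TCP position.
- robot.current_eef_rot(): TCP orientation.
- robot.current_contact_force(): force on the tool from outside, world axes, zero at the start.
- robot.current_torque(): the same for the moment, N m.
- robot.current_finger_gap(): opening from 0.0 (shut) to 1.0 (fully open).
Only numpy, scipy, OpenCV 4.12 (cv2) and the standard library are available. Lean on these libraries where they do the work, as an engineer would, in place of code of your own. Each camera call takes 0.05 s, during which the arm holds its last target.

### The job

Make the specimen holder ready: push the orange palm plate from its front, away from the jaw, until the slide is well past its stop pin, then let it come back so that the pin latches it in its mid position. Then push the grey mortar cube that stands on the holder's apron into the opened gap until it is fully home against the back stop. The cube must stay down on the plate and the palm plate is not to be gripped (keep fingers off its grey back); leave the two spare cubes, the tin and the stopwatch where they are.

Things in the scene. Friction and masses are not known exactly. Their poses are not given: they have to be found in the camera images.
- holder: Grey steel specimen holder screwed to the worktop (immovable; place and yaw vary). Origin on the worktop. Its x is the direction in which the jaw opens (away from the robot at yaw 0), y points to the loading apron, z up. Base plate 8 mm thick: x -64 to 165, y -62 to 38 mm; apron x -64 to 34, y 35 to 132 mm. Spring barrel at x 108 to 160 mm, top 38 mm.
- gap (a point): Where the cube's centre belongs: holder x -15, y 0 mm, 28 mm above the worktop, touching the back stop (face at holder y -20.5 mm, top 38 mm). Anvil beside it: x -60 to -40, y -20 to 10 mm, top 50 mm above the worktop.
- apron_mid (a point): Point on the apron's top midway between its two low aluminium fences (holder x -15.5, y 67 mm, 8 mm above the worktop). The fences run along holder y from 14 to 120 mm, inner faces at x -39 and +8 mm, tops 20 mm above the worktop; they lead the cube to the gap.
- jaw_slide (a joint): Travel of the sprung jaw along holder +x, m: 0 closed (gap to the anvil 15 mm), 0.052 end. The spring pushes back with 6 N at 0, 11 N at the end; the pin adds up to 3 N. At about 0.036 the pin springs out behind the slide's brass tooth (push to 0.042 or more to be sure); let go then, the slide returns and rests on the pin at 0.035 (mid, gap 50 mm). Let go earlier, it returns to 0.
- palm_face (a point): Centre of the front face (toward holder -x, the one to push) of the orange palm plate; moves with the slide; at joint 0 at holder x 44, y -5 mm, 60 mm above the worktop. Plate upright, 96 mm wide along y, 13 thick with its back, 36 to 78 mm above the worktop. In front lie the slide's bar (top 31 mm) and, from 49 mm on, the jaw (top 50 mm): tips 54 mm up clear both.
- stop_pin (a joint): Horizontal sprung stop pin, m: 0 fully out toward the slide (waiting or latched), up to about 0.009 while the slide's ramp pushes it back. Its steel housing is at holder x 58, y -43 mm (top 30 mm), with a red knob at y about -70 mm.
- cube_center (a point): Centre of the loose grey mortar cube to load, 40 x 41 x 40 mm, 0.1 to 0.25 kg, standing flat on the apron between the fences, 55 to 95 mm from its place along holder +y, nearly square to the holder. Top 48 mm above the worktop. Fully home it stands 10 mm out of the jaws, so fingers need not enter the gap.
- cube: The same mortar cube to load; origin at the centre of its underside.
- spare_cube_a: Another grey mortar cube, 40 mm, on the worktop, to be left alone. Origin at its underside.
- spare_cube_b: Another grey mortar cube, 40 mm, on the worktop, to be left alone. Origin at its underside.
- tin: Whitish round sample tin, 60 mm across, 40 mm high, to be left alone. Origin at its underside.
- watch: Black stopwatch lying flat, 71 x 60 x 19 mm, to be left alone. Origin at its underside.
- back_mid (a point): Centre of the grey backing, 3 mm thick, on the rear of the orange palm plate (58 mm above the worktop at holder x 55.5 mm when closed). Fingers must not press on it: that would be gripping the plate.
Not all that is in view belongs to the job. What is shaped like the cube but green is not meant.

How it is judged:
By the outcome, as a careful person would: the job done as asked, in the order asked, and still so for the second after the job is handed in, with the robot touching nothing.
It also fails if it takes over 48 s, if anything falls off the work surface, if the arm or the gripper's body presses on something with over 40 N, if the wrist force passes 120 N, or if a joint passes its speed limit or range.

## Working session

There is one attempt and no reset: what is moved stays moved. The work goes in short steps, each a Python script; the robot and the scene stay as the last script left them, time stands still between calls to the robot, and variables do not carry over. Pictures are saved under pics/ and viewed, and the job is handed in when it is done.

```bash
ls; mkdir -p pics
python3 - <<'E'
from station import robot, fingers, vision, workorder, recognise
import cv2
print(robot.current_time_s(), robot.current_eef_rot(), robot.current_tool_pos(), robot.tip_reach)
for n in ("top","side","wrist"):
    im=vision.grab_frame(n); cv2.imwrite(f"pics/{n}0.png",im[:,:,::-1])
    print(n,{k:(v.tolist() if hasattr(v,'tolist') else v) for k,v in vision.calibration(n).items()})
for l in ("holder","cube","jaw_slide","stop_pin","spare_cube_a","palm_face"):
    for n in("top","side"):
        print(l,n,[(r['p'],r['rect']) for r in recognise(l,n)])
print(robot.current_time_s())
E
```

```text
pics
0.0 [-1.79866487e+02  5.68132302e-03  1.66681705e+01] [ 0.15750747 -0.52624658  0.24722438] 0.017
top {'mtx': [[469.2985848449157, 0.0, 323.2568807917055], [0.0, 469.2985848449157, 191.40237266229698], [0.0, 0.0, 1.0]], 'extrinsics': [[0.008693802041911591, -0.9997528147642023, 0.020462824270133278, -0.08788901071084851], [0.9810197799229459, 0.012491536601781152, 0.1935049170260568, -0.5049396749468493], [-0.19371269758585993, 0.01839214191932698, 0.9808858852637387, -1.3395454139013723], [0.0, 0.0, 0.0, 1.0]]}
side {'mtx': [[495.9058732689682, 0.0, 320.5516402634713], [0.0, 495.9058732689682, 204.95882040113827], [0.0, 0.0, 1.0]], 'extrinsics': [[-0.9603451070577859, -0.27875225580628304, 0.005869858011773171, 0.4665380629118758], [0.1422794311245598, -0.4718521947066617, 0.8701218706763888, -0.1787434816462451], [-0.23977872889195462, 0.8364524411067344, 0.49280165882182597, -1.10634591454827], [0.0, 0.0, 0.0, 1.0]]}
wrist {'mtx': [[276.3097782898851, 0.0, 320.52711602136293], [0.0, 276.3097782898851, 201.40574730365321], [0.0, 0.0, 1.0]], 'T_tool_cam': [[0.000683890897929637
[... 362 characters left out ...]
, 69.8])]
cube top [(0.63, [301.1, 209.5, 9.8, 11.6]), (0.52, [287.6, 174.1, 18.1, 21.1]), (0.47, [253.2, 224.6, 14.9, 15.7])]
cube side [(0.92, [342.2, 277.5, 17.7, 32.2]), (0.86, [337.0, 240.5, 20.7, 24.0]), (0.79, [286.9, 243.2, 15.9, 22.7])]
jaw_slide top [(0.83, [324.3, 189.2, 27.0, 45.3])]
jaw_slide side [(0.63, [321.8, 213.6, 58.1, 31.7])]
stop_pin top [(0.63, [436.8, 212.8, 21.4, 22.8])]
stop_pin side [(0.19, [321.6, 211.6, 54.5, 36.5])]
spare_cube_a top [(0.61, [222.0, 169.2, 20.2, 20.2]), (0.5, [244.3, 159.7, 15.7, 19.8])]
spare_cube_a side [(0.64, [246.3, 297.2, 18.2, 23.5])]
palm_face top [(0.98, [323.5, 192.1, 33.0, 41.8])]
palm_face side [(0.9, [320.8, 213.4, 50.5, 33.5])]
0.75
```

Run:
```python
import cv2,numpy as np
t=cv2.imread('pics/top0.png');s=cv2.imread('pics/side0.png')
cv2.imwrite('pics/topc.png',cv2.resize(t[120:270,200:400],None,fx=4,fy=4,interpolation=cv2.INTER_CUBIC))
cv2.imwrite('pics/sidec.png',cv2.resize(s[170:320,220:420],None,fx=4,fy=4,interpolation=cv2.INTER_CUBIC))
```

```text
(no output)
```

View pics/topc.png

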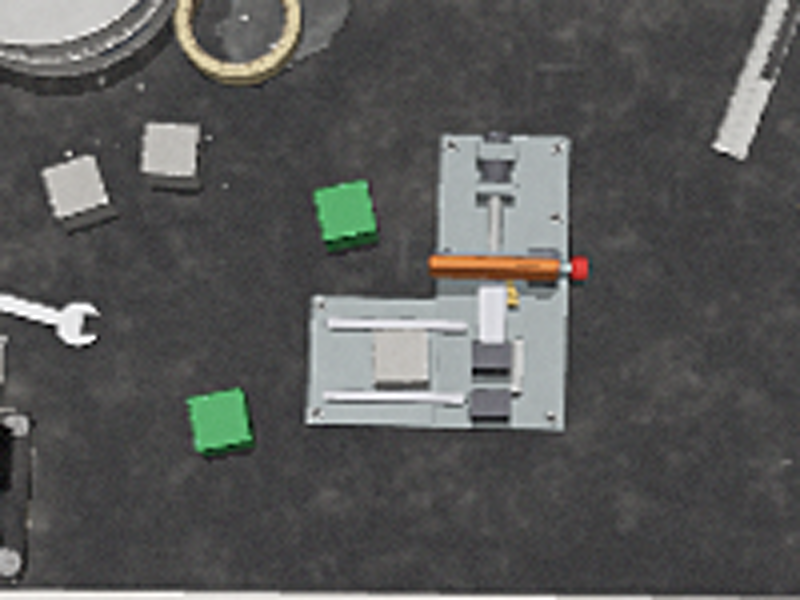

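View pics/sidec.png

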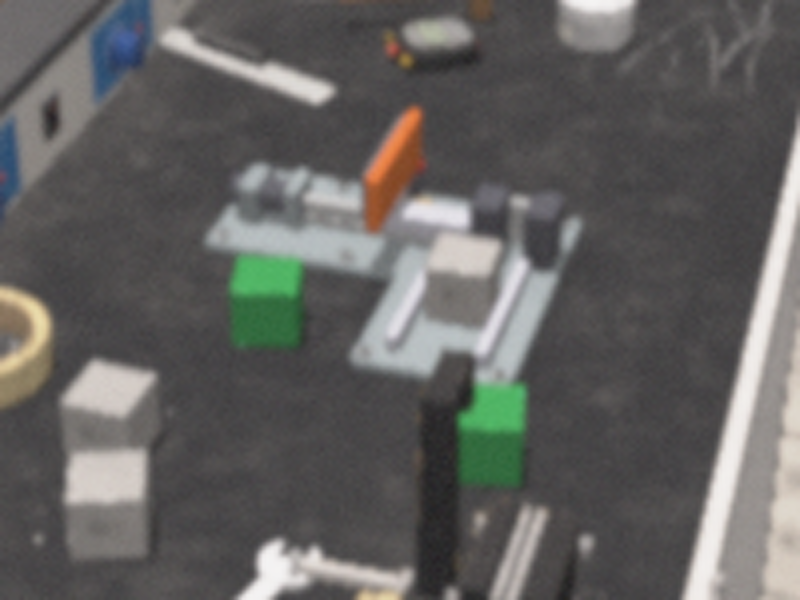

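View pics/top0.png

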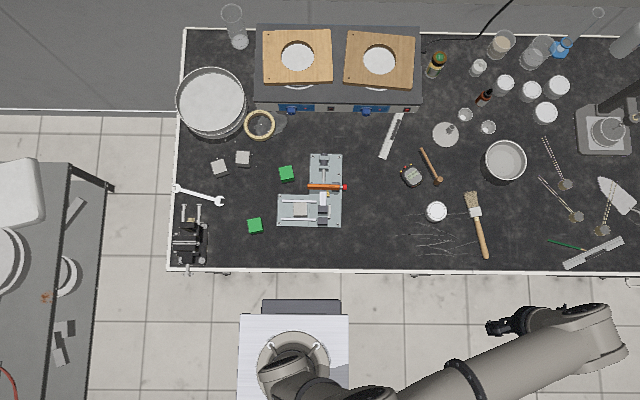

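Top crop: the cube to load is at top pixel (300,209), grey and between the fences. The look-alikes are the two spares at (219,167) and (243,158) and the green blocks at (288,173) and (254,225), which are not meant. I'll fit the holder pose from the plate corners, then refine it with the wrist camera.

```bash
cat > h.py <<'E'
from station import robot, fingers, vision, workorder, recognise
import cv2, numpy as np
from scipy.spatial.transform import Rotation as R
from scipy.optimize import least_squares
def fixedT(n): return np.array(vision.calibration(n)['extrinsics'])
def wristT(pos,rpy):
    T=np.eye(4);T[:3,:3]=R.from_euler('xyz',rpy,degrees=True).as_matrix();T[:3,3]=pos
    return np.linalg.inv(T@np.array(vision.calibration('wrist')['T_tool_cam']))
def proj(n,P,T):
    c=vision.calibration(n); K=np.array(c['mtx'])
    P=np.atleast_2d(P);q=P@T[:3,:3].T+T[:3,3]
    u=np.c_[q[:,0]/-q[:,2],-q[:,1]/-q[:,2]]
    return np.c_[K[0,0]*u[:,0]+K[0,2],K[1,1]*u[:,1]+K[1,2]]
def ray(n,px,z,T):
    K=np.array(vision.calibration(n)['mtx'])
    d=np.array([(px[0]-K[0,2])/K[0,0],-(px[1]-K[1,2])/K[1,1],-1.])
    Ti=np.linalg.inv(T);o=Ti[:3,3];d=Ti[:3,:3]@d
    return o+d*(z-o[2])/d[2]
def H2W(h,P):  # h=(x,y,yawdeg), P in mm
    P=np.atleast_2d(np.array(P,float))/1000;a=np.radians(h[2]);c,s=np.cos(a),np.sin(a)
    return np.c_[h[0]+c*P[:,0]-s*P[:,1],h[1]+s*P[:,0]+c*P[:,1],P[:,2]]
def W2H(h,P):
    P=np.atleast_2d(P)*1000.;a=np.radians(h[2]);c,s=np.cos(a),np.sin(a)
    x=P[:,0]-h[0]*1000;y=P[:,1]-h[1]*1000
    return np.c_[c*x+s*y,-s*x+c*y,P[:,2]]
CORN=[(165,38,8),(165,-62,8),(-64,-62,8),(-64,132,8),(34,132,8),(34,38,8)]
def fit(n,T,px,pts=CORN,h0=(.5,0,0)):
    r=least_squares(lambda h:(proj(n,H2W(h,pts),T)-px).ravel(),h0,x_scale=(.01,.01,1))
    return r.x,r.fun.reshape(-1,2)
E
python3 - <<'E'
from h import *
px=np.array([(440,135),(570,137),(565,430),(306,424),(313,297),(436,297)])/4.+[200,120]-.4
h,f=fit('top',fixedT('top'),px);print(h,f.round(2).tolist())
c=ray('top',np.array([402,358-2])/4+[200,120]-.4,.048,fixedT('top'));print('cube',c,W2H(h,c))
print(H2W(h,[(-15,0,28),(44,-5,60)]))
E
```

```text
[ 0.46980076 -0.07607121 -0.7730087 ] [[0.14, -0.43], [-0.15, -0.06], [0.0, 0.12], [0.23, 0.04], [-0.18, -0.24], [-0.05, 0.55]]
cube [ 0.45385651 -0.01483831  0.048     ] [[-16.76890402  61.01222636  48.        ]]
[[ 0.45480213 -0.07586885  0.028     ]
 [ 0.5137293  -0.08166437  0.06      ]]
```

Run:
```python
from h import *
h=(0.46980076,-0.07607121,-0.7730087)
robot.move_to([0.44,-0.05,0.30],[180,0,-0.77])
p=robot.current_tool_pos();o=robot.current_eef_rot()
im=vision.grab_frame('wrist')[:,:,::-1].copy();cv2.imwrite('pics/w1.png',im)
print(list(p),list(o),robot.current_time_s(),robot.current_joint_positions())
fingers.gripper_to(0.0)
T=wristT(p,o)
for i,q in enumerate(proj('wrist',H2W(h,CORN+[(-17,61,48)]),T)):
    print(i,q); cv2.circle(im,tuple(int(round(v)) for v in q),4,(0,0,255),1)
cv2.imwrite('pics/w1m.png',im)
for y in (0,90,-90): print(y,robot.inverse_kinematics([.455,.02,.05],[180,0,y]))
print(robot.current_time_s(),robot.current_finger_gap())
```

```text
[np.float64(0.43997754537079475), np.float64(-0.051243167770494286), np.float64(0.2998502287222953)] [np.float64(179.98120772527008), np.float64(0.01477049817003096), np.float64(-0.8937326765998114)] 2.8083 [ 35.67339358   5.60094104 -33.85336799  95.39658076   3.17739332
  79.98112151 -89.51328165]
0 [309.94593641  18.71447321]
1 [386.464118   18.6112101]
2 [376.06523843 188.17285003]
3 [251.49044931 188.37208127]
4 [246.28914393 122.98213774]
5 [311.12008805 122.8846989 ]
6 [293.81861335 162.57240758]
0 [  23.34463088   23.78922566  -34.44873519  114.37116665   18.14534621
   47.11101966 -111.34479032]
90 [ 28.70513295  25.63463413 -41.499179   114.19639665  22.57379896
  48.31141906 -25.32700878]
-90 [ -39.21357863   24.44073701   43.19164785  116.6029411   -22.64163533
   47.35960519 -162.91665199]
3.575 -0.0029840400637182363
```

View pics/w1m.png

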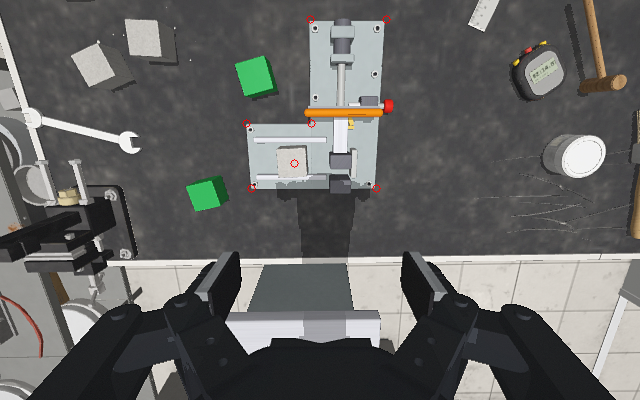

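The wrist view agrees with the fit to about 1 px; the cube is at (293,162). Next is an enlarged crop to confirm the cube and refine the pose.

Run:
```python
import cv2
t=cv2.imread('pics/w1.png')
cv2.imwrite('pics/w1c.png',cv2.resize(t[10:200,235:400],None,fx=3.15,fy=3.15,interpolation=cv2.INTER_CUBIC))
cv2.imwrite('pics/w1d.png',cv2.resize(t[110:200,240:390],None,fx=5,fy=5,interpolation=cv2.INTER_CUBIC))
```

```text
(no output)
```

View pics/w1c.png

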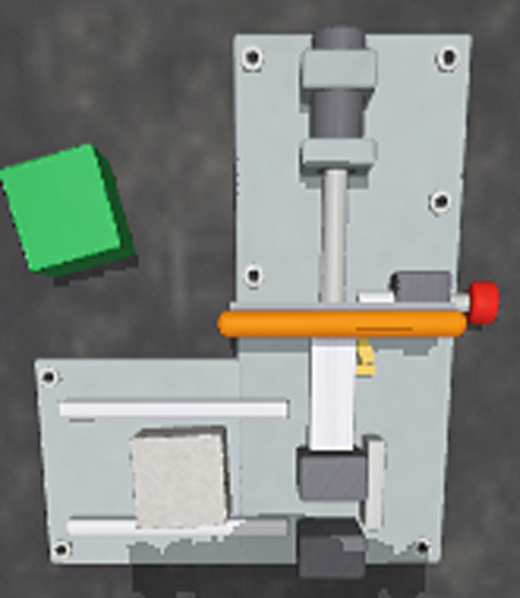

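View pics/w1d.png

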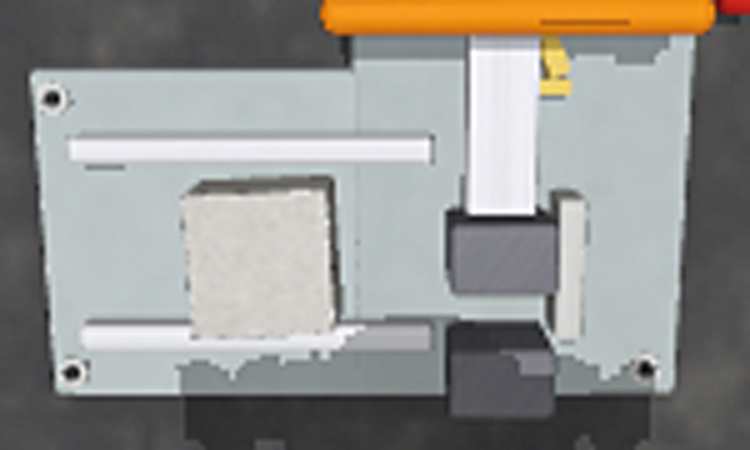

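Run:
```python
from h import *
p=[0.43997754537079475,-0.051243167770494286,0.2998502287222953];o=[179.98120772527008,0.01477049817003096,-0.8937326765998114]
T=wristT(p,o)
a=lambda q,s,off:np.array(q)/s+off-.4
px=np.r_[a([(235,36),(471,36)],3.15,[235,10]),a([(677,394),(55,394),(32,70)],5,[240,110])]
h,f=fit('wrist',T,px,CORN[:5],(.47,-.076,-.77));print(h,f.round(2).tolist())
c=[ray('wrist',q,.048,T) for q in a([(183,195),(332,190),(333,333),(192,340)],5,[240,110])]
print(W2H(h,np.array(c)).round(1), W2H(h,np.array(c)).mean(0))
```

```text
[ 0.46806536 -0.07440945 -0.85640696] [[-0.31, -0.81], [1.17, -0.79], [-0.12, 0.92], [-0.14, 0.95], [-0.72, 0.5]]
[[  3.6  82.5  48. ]
 [  4.9  42.4  48. ]
 [-34.3  42.7  48. ]
 [-36.3  82.   48. ]] [-15.54248737  62.38212921  48.        ]
```

Run:
```python
from h import *
h=(0.4690,-0.0752,-0.81);O=[180,0,-.81]
def P(x,y,z): return H2W(h,[(x,y,z)])[0]
def st(m): print(m,W2H(h,np.array(robot.current_tool_pos()))[0].round(1),np.round(robot.current_contact_force(),1),round(robot.current_time_s(),2),flush=True)
robot.move_to(P(16,-5,130),O); st('above')
print(robot.line_to(P(16,-5,74),O,velocity=.1,f_stop=6)); st('down')
im=vision.grab_frame('side');cv2.imwrite('pics/s2.png',cv2.resize(im[170:320,220:420],None,fx=4,fy=4,interpolation=cv2.INTER_CUBIC)[:,:,::-1])
im=vision.grab_frame('wrist');cv2.imwrite('pics/w2.png',im[:,:,::-1])
```

```text
above [ 16.9  -4.7 131. ] [0.4 0.5 1.2] 4.32
False
down [16.8 -5.  74.8] [-0.5 -0.5 -0.8] 5.03
```

View pics/s2.png

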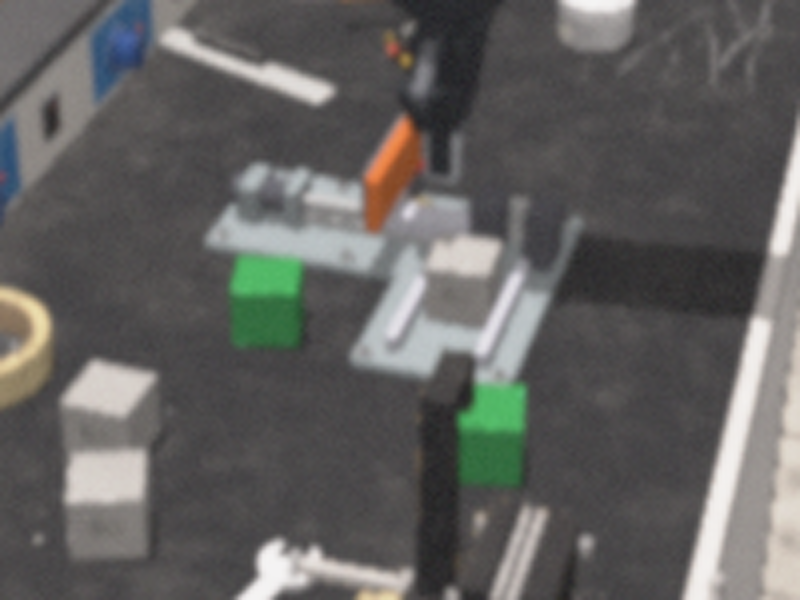

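View pics/w2.png

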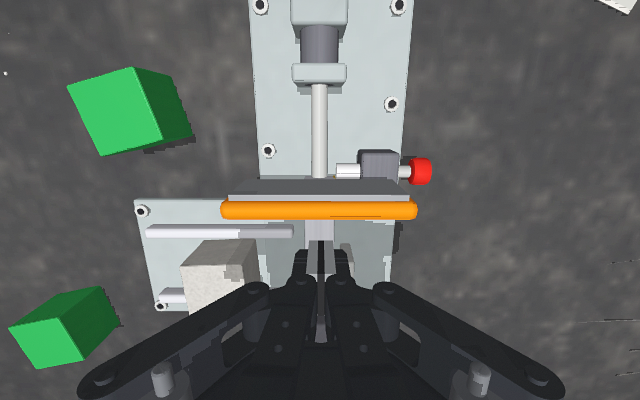

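The side crop shows shut fingers standing in front of the orange plate with tips near (445,178). I'll check the tip height by projection before pushing.

Run:
```python
from h import *
h=(0.4690,-0.0752,-0.81)
for z in (44,57,70): print(z,[((q-[220,170])*4).round(0).tolist() for q in proj('side',H2W(h,[(6,9,z),(28,9,z),(28,-19,z),(44,43,z)]),fixedT('side'))])
```

```text
44 [[448.0, 206.0], [415.0, 200.0], [427.0, 179.0], [374.0, 223.0]]
57 [[448.0, 188.0], [415.0, 183.0], [427.0, 161.0], [374.0, 205.0]]
70 [[449.0, 170.0], [415.0, 165.0], [428.0, 144.0], [374.0, 187.0]]
```

Tips are at about 57–61 mm: clear of the jaw, on the plate. Now the push.

Run:
```python
from h import *
h=(0.4690,-0.0752,-0.81);O=[180,0,-.81]
def P(x,y,z): return H2W(h,[(x,y,z)])[0]
def st(m): 
    r=W2H(h,np.array(robot.current_tool_pos()))[0]; print(m,r.round(1),np.round(robot.current_contact_force(),1),round(robot.current_time_s(),2),flush=True); return r
print(robot.line_to(P(45,-5,74),O,velocity=.03,f_stop=4)); r=st('contact')
x0=r[0]
if 25<x0<42:
    print(robot.line_to(P(x0+30,-5,74),O,velocity=.04,f_stop=35)); st('30')
    print(robot.line_to(P(x0+47,-5,74),O,velocity=.04,f_stop=35)); st('47')
    robot.pause(.2); st('settled')
im=vision.grab_frame('wrist');cv2.imwrite('pics/w3.png',im[:,:,::-1])
im=vision.grab_frame('top');cv2.imwrite('pics/t3.png',cv2.resize(im[120:270,200:400],None,fx=4,fy=4,interpolation=cv2.INTER_CUBIC)[:,:,::-1])
```

```text
True
contact [33.4 -5.  73.1] [ 0.1 -0.3  0.2] 5.79
False
30 [58.6 -5.1 72.5] [-8.6 -0.4  3.7] 6.7
False
47 [75.  -5.1 72.6] [-11.5  -0.5   6.2] 7.28
settled [74.8 -5.1 72.6] [-9.5  0.1  6. ] 7.47
```

View pics/w3.png

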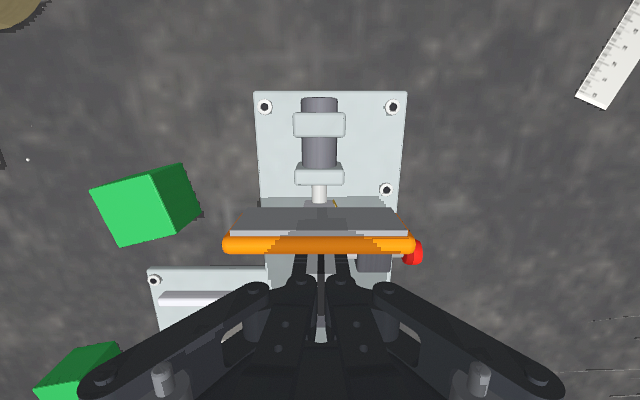

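The arm yields a little: it is at 74.8 mm against 80.4 commanded, so travel is about 41 mm. I'll push a few mm further to be sure.

Run:
```python
from h import *
h=(0.4690,-0.0752,-0.81);O=[180,0,-.81]
def P(x,y,z): return H2W(h,[(x,y,z)])[0]
def st(m): 
    r=W2H(h,np.array(robot.current_tool_pos()))[0]; print(m,r.round(1),np.round(robot.current_contact_force(),1),round(robot.current_time_s(),2),flush=True); return r
print(robot.line_to(P(86.5,-5,74),O,velocity=.03,f_stop=25)); st('more')
robot.pause(.2); st('settled')
im=vision.grab_frame('wrist');cv2.imwrite('pics/w4.png',im[:,:,::-1])
p=robot.current_tool_pos();o=robot.current_eef_rot();T=wristT(p,o)
for tr in (35,40,45,50): print(tr,proj('wrist',H2W(h,[(44+tr,43,78),(44+tr,-53,78),(57+tr,43,78),(57+tr,-53,78)]),T).round(0).tolist())
```

```text
False
more [80.8 -5.1 72.6] [-10.6   0.9   6.1] 7.92
settled [80.7 -5.1 72.6] [-10.3   0.2   7.2] 8.12
35 [[224.0, 280.0], [417.0, 279.0], [221.0, 256.0], [420.0, 256.0]]
40 [[223.0, 271.0], [419.0, 271.0], [220.0, 247.0], [422.0, 247.0]]
45 [[222.0, 262.0], [420.0, 262.0], [219.0, 237.0], [423.0, 237.0]]
50 [[221.0, 253.0], [421.0, 253.0], [218.0, 228.0], [424.0, 228.0]]
```

View pics/w4.png

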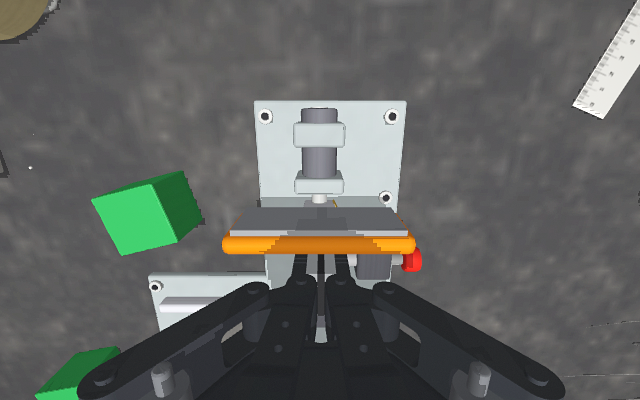

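The plate's front edge is at row 254, which means about 47–49 mm of travel, well past the pin. I'll let it come back now.

Run:
```python
from h import *
h=(0.4690,-0.0752,-0.81);O=[180,0,-.81]
def P(x,y,z): return H2W(h,[(x,y,z)])[0]
def st(m): 
    r=W2H(h,np.array(robot.current_tool_pos()))[0]; print(m,r.round(1),np.round(robot.current_contact_force(),1),round(robot.current_time_s(),2),flush=True); return r
robot.line_to(P(60,-5,74),O,velocity=.04); st('back')
robot.line_to(P(45,-5,74),O,velocity=.08); st('back2')
robot.line_to(P(45,-5,150),O,velocity=.2); st('up')
robot.move_to(P(-15,105,150),[180,0,-90.8+180]); st('over')
im=vision.grab_frame('wrist');cv2.imwrite('pics/w5.png',im[:,:,::-1])
p=robot.current_tool_pos();o=robot.current_eef_rot();print(list(p),list(o))
im=vision.grab_frame('top');cv2.imwrite('pics/t5.png',cv2.resize(im[120:270,200:400],None,fx=4,fy=4,interpolation=cv2.INTER_CUBIC)[:,:,::-1])
im=vision.grab_frame('side');cv2.imwrite('pics/s5.png',cv2.resize(im[170:320,220:420],None,fx=4,fy=4,interpolation=cv2.INTER_CUBIC)[:,:,::-1])
```

```text
back [60.7 -5.  74.2] [ 0.1 -0.4 -0.3] 8.98
back2 [45.  -5.1 74. ] [ 0.   0.5 -0.3] 9.32
up [ 45.2  -5.1 150. ] [0.7 0.4 0.2] 9.85
over [-15.2 104.4 149.3] [ 0.7 -0.1 -0.2] 10.99
[np.float64(0.45547074738140686), np.float64(0.029332306705689593), np.float64(0.14949165740509598)] [np.float64(-179.94928761295188), np.float64(-0.000865628287914712), np.float64(89.08935523985313)]
```

View pics/w5.png

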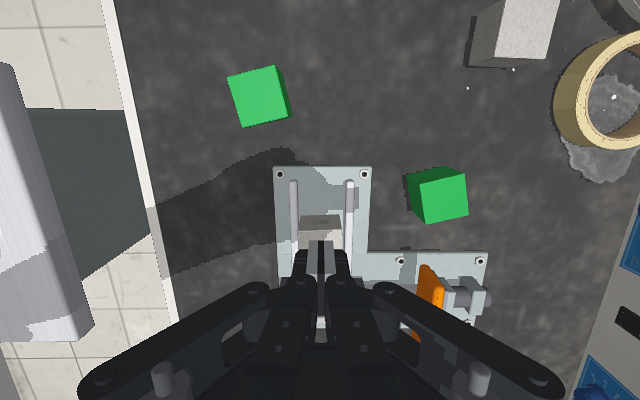

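View pics/s5.png

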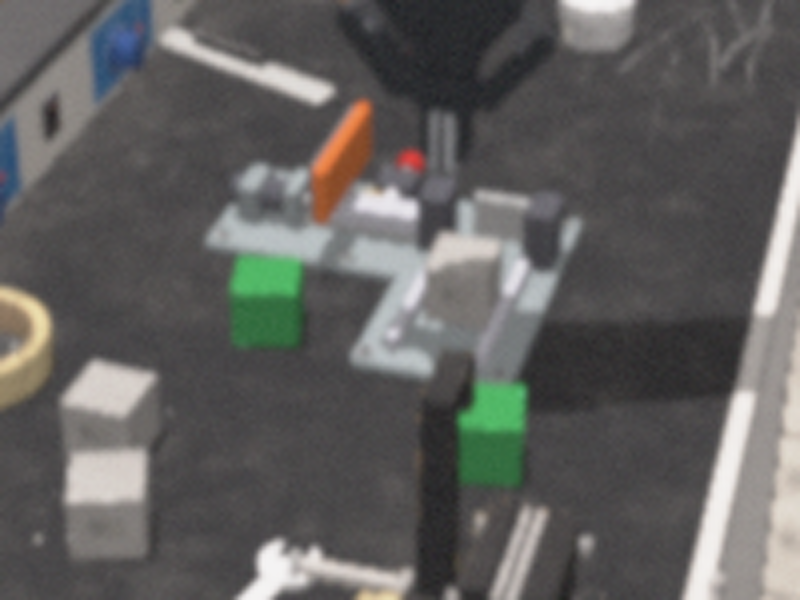

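The side crop shows the plate resting back at mid, with the gap open and the cube untouched. Now the cube push.

Run:
```python
from h import *
h=(0.4690,-0.0752,-0.81);O=[180,0,89.19]
def P(x,y,z): return H2W(h,[(x,y,z)])[0]
def st(m): 
    r=W2H(h,np.array(robot.current_tool_pos()))[0]; print(m,r.round(1),np.round(robot.current_contact_force(),1),round(robot.current_time_s(),2),flush=True); return r
print(robot.line_to(P(-15.5,108,41),O,velocity=.1,f_stop=6)); st('down')
print(robot.line_to(P(-15.5,50,41),O,velocity=.05,f_stop=10)); st('mid')
print(robot.line_to(P(-15.5,24,41),O,velocity=.03,f_stop=9)); st('end')
im=vision.grab_frame('wrist');cv2.imwrite('pics/w6.png',im[:,:,::-1])
im=vision.grab_frame('side');cv2.imwrite('pics/s6.png',cv2.resize(im[170:320,220:420],None,fx=4,fy=4,interpolation=cv2.INTER_CUBIC)[:,:,::-1])
```

```text
False
down [-14.9 108.1  41.6] [0.1 0.6 0.5] 12.38
False
mid [-15.7  50.   40.9] [-0.2 -0.3  0.7] 13.69
True
end [-15.8  31.9  40.8] [0.2 1.5 0.8] 14.37
```

View pics/s6.png

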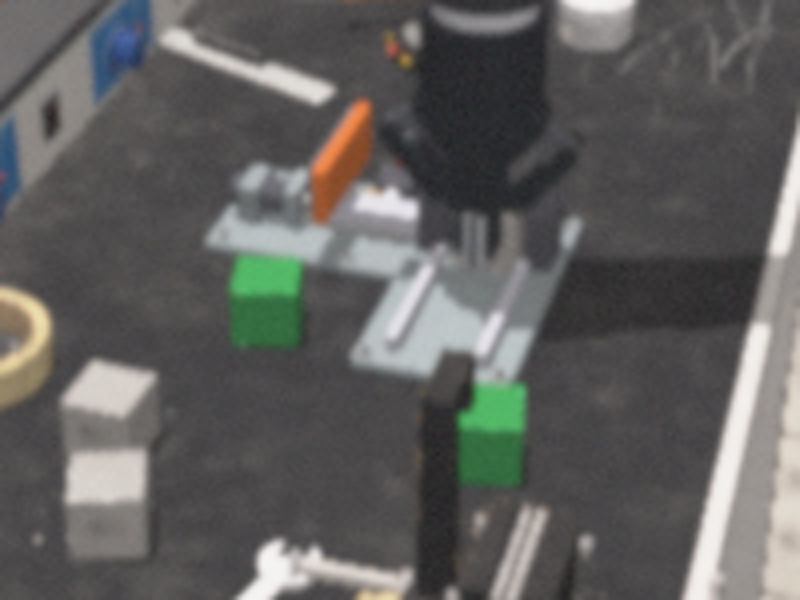

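View pics/w6.png

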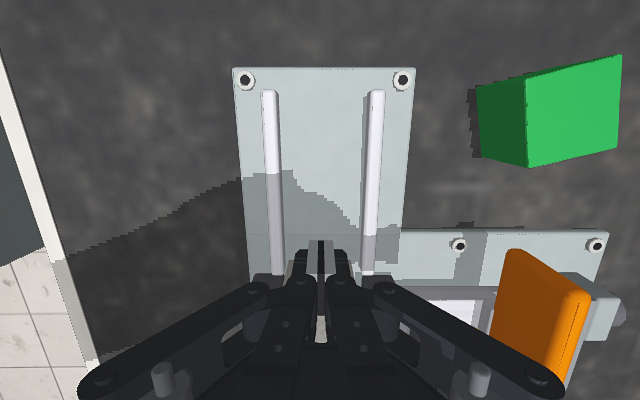

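It stopped at y 31.9, against 31.5 expected for fully home. I'll press once more gently to seat it squarely, retreat, and check.

Run:
```python
from h import *
h=(0.4690,-0.0752,-0.81);O=[180,0,89.19]
def P(x,y,z): return H2W(h,[(x,y,z)])[0]
def st(m): 
    r=W2H(h,np.array(robot.current_tool_pos()))[0]; print(m,r.round(1),np.round(robot.current_contact_force(),1),round(robot.current_time_s(),2),flush=True); return r
print(robot.line_to(P(-15.5,25,41),O,velocity=.02,f_stop=15)); st('press')
robot.pause(.2); st('settle')
robot.line_to(P(-15.5,60,41),O,velocity=.08); st('off')
robot.line_to(P(-15.5,75,160),O,velocity=.2)
robot.move_to(P(-60,-10,260),[180,0,-.81]); st('up')
p=robot.current_tool_pos();o=robot.current_eef_rot();print(list(p),list(o))
im=vision.grab_frame('wrist')[:,:,::-1].copy();cv2.imwrite('pics/w7.png',im)
T=wristT(p,o)
print(proj('wrist',H2W(h,[(5,20.5,48),(-35,20.5,48),(5,-20.5,48),(-35,-20.5,48)]+CORN),T).round(1).tolist())
im=vision.grab_frame('top');cv2.imwrite('pics/t7.png',cv2.resize(im[120:270,200:400],None,fx=4,fy=4,interpolation=cv2.INTER_CUBIC)[:,:,::-1])
im=vision.grab_frame('side');cv2.imwrite('pics/s7.png',cv2.resize(im[170:320,220:420],None,fx=4,fy=4,interpolation=cv2.INTER_CUBIC)[:,:,::-1])
```

```text
False
press [-16.3  31.6  40.9] [-1.  11.6 -0.5] 15.0
settle [-16.3  31.7  40.9] [-1.3 11.1  0.3] 15.2
off [-15.5  59.3  41. ] [ 0.2  0.2 -0.3] 15.78
up [-60.6  -9.7 258.9] [-0.3 -0.4  0.1] 17.58
[np.float64(0.4083164468472787), np.float64(-0.08405342564754117), np.float64(0.25887870493643816)] [np.float64(-179.9386943142649), np.float64(0.12442331490262322), np.float64(-0.7200896622306073)]
[[295.1, 123.4], [296.0, 157.7], [330.2, 123.5], [329.8, 157.7], [279.1, -24.9], [367.6, -24.7], [358.6, 174.4], [218.3, 174.0], [209.8, 98.4], [283.6, 98.6]]
```

View pics/w7.png

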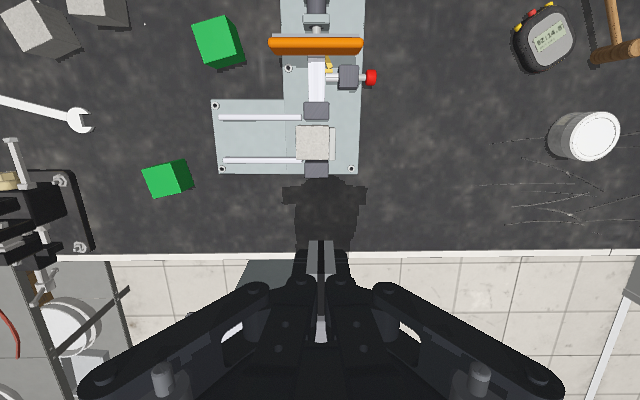

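View pics/s7.png

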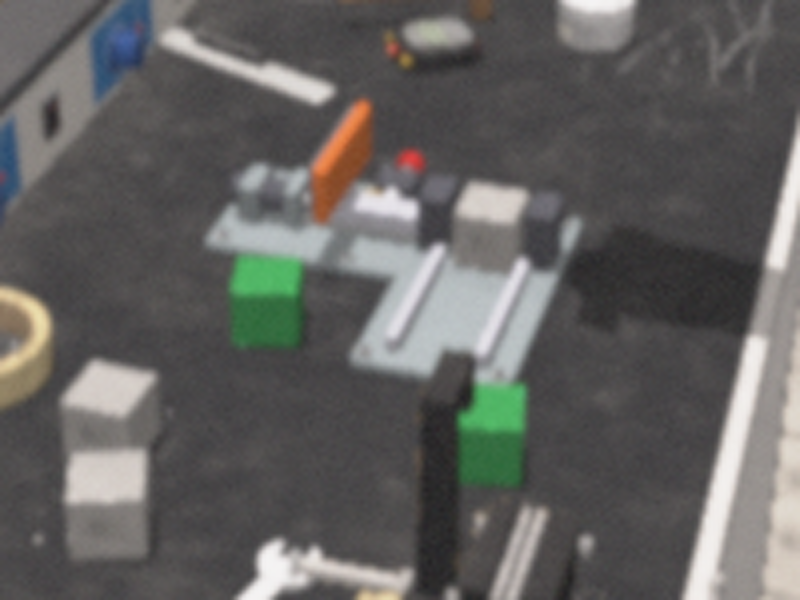

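Run:
```python
import cv2
t=cv2.imread('pics/w7.png')
cv2.imwrite('pics/w7d.png',cv2.resize(t[85:185,205:375],None,fx=4.5,fy=4.5,interpolation=cv2.INTER_CUBIC))
```

```text
(no output)
```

View pics/w7d.png

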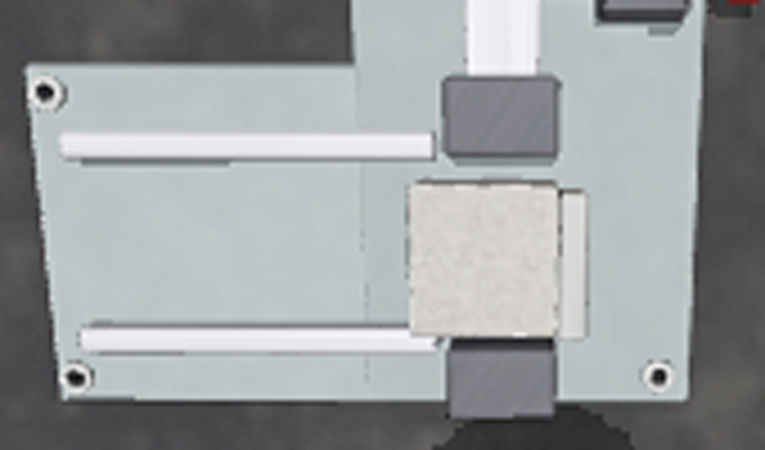

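Run:
```python
from h import *
p=[0.4083164468472787,-0.08405342564754117,0.25887870493643816];o=[-179.9386943142649,0.12442331490262322,-0.7200896622306073]
T=wristT(p,o)
a=lambda q:np.array(q)/4.5+[205,85]-.4
h,f=fit('wrist',T,a([(688,400),(62,400),(27,65)]),CORN[2:5],(.469,-.0752,-.81));print(h,f.round(2).tolist())
for n,q,z in (('cubeR',(557,260),48),('cubeL',(409,260),48),('stopL',(562,260),38),('stopR',(586,260),38),('jawL',(445,115),50),('jawR',(558,115),50),('jawface',(500,157),50),('anvilR',(554,385),50),('anvL',(448,385),50)):
    print(n,W2H(h,ray('wrist',a(q),z/1000,T)).round(1))
```

```text
[ 0.46931792 -0.07507605 -0.72817023] [[1.15, 0.58], [-0.12, 0.45], [-0.94, -0.71]]
cubeR [[-17.1 -18.7  48. ]]
cubeL [[-17.1  20.5  48. ]]
stopL [[-18.  -20.3  38. ]]
stopR [[-18.  -26.9  38. ]]
jawL [[19.4 10.2 50. ]]
jawR [[ 19.4 -18.5  50. ]]
jawface [[ 9.1 -3.7 50. ]]
anvilR [[-50.2 -18.1  50. ]]
anvL [[-50.2  10.7  50. ]]
```

Measured against the neighbouring jaw edges, the cube's faces are at y about -20.2 and +20.3, so it is at the back stop and square. The jaw face is at x≈9–10, the mid position. The arm is clear, so I'm handing in.

Run:
```python
from h import *
workorder.close_job(); print(robot.current_time_s())
```

```text
the job is handed in; nothing more can be done
the job is handed in; nothing more can be done
```

The specimen holder is ready: the slide rests latched in its mid position and the mortar cube sits in the gap against the back stop. The job was handed in at about 18 s; no verdict was reported.

- **Palm plate:** I pushed the front of the orange plate with the shut fingers. The slide travelled about 47 mm, past the 42 mm needed, before I let it return. The jaw face then measured at holder x ≈ 9–10 mm, which matches mid. Nothing touched the plate's grey back.
- **Cube:** I pushed it along the fences until it met the stop, then pressed with about 11 N. It moved only 0.3 mm more. It stood flat and square in the gap, with the arm clear.
- **Other things:** The spare cubes, tin and stopwatch were not touched.

**Checks that disagreed:**
- The plain wrist-camera reading put the cube's back face at y ≈ -18.7 mm, not -20.5 mm. The jaw edge next to it read 1.5 mm off in the same direction, so I took this as camera error. Corrected, the face is at about -20.2 mm, which agrees with the firm stop.
- The cube sits about 2 mm toward the anvil from the nominal centre of the gap, still inside it.

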